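# Show the trackball ball to a colleague in its dish

### The job

A colleague wants to look over the red trackball ball. Take the ball off its black rubber ring and set it in the middle of the green dish that stands on the narrow stand, and let go of it; then take the dish by its two white ears, lift it, and hold it level about 8 cm straight above its stand, with the yellow thumb tab turned a quarter turn from where it was, so that it points to the side where the calculator lies. Keep the dish level and the ball resting in its middle all the while, leave the other things on the desk alone, and finish still holding the dish there, motionless, for the colleague to take.

Things in the scene. Friction and masses are not known exactly. Their poses are not given: they have to be found in the camera images.
- dish: Green round dished plate, 100 mm across, about 0.22 kg, loose on the stand. Origin: centre of its flat 48 mm foot, z up. Upper face: a 6 degree cone falling to a small seat in the middle, 7 mm above the origin; rim top at 12 mm. Two upright white ears stand on it at y = +-27.5 mm, a yellow tab sticks out along -x. At the start the tab points roughly at the robot.
- dish_grip (a point): Point midway between the ears, 34 mm above the dish's origin, the height to grip. Ears: flat, 60 mm over their outer faces (along the dish's y), 50 mm between the inner ones, 26 mm wide along x, tops 46 mm above the origin. Grip from outside, closing along y; fingertips stay at least 13 mm above the origin to clear the plate.
- dish_seat (a point): Middle of the dish, at the edge of the small seat, 7 mm above the dish's origin. The seated ball's centre is 16.5 mm above this point; the ball lies 8 mm clear of either ear and the dish is open along its x axis.
- dish_tab (a point): Point on the yellow thumb tab's outer part, 62 mm from the dish's centre along the dish's -x, 11.5 mm above its origin.
- ball_center (a point): Centre of the hard red ball, 34 mm in diameter, about 40 g, loose. It starts on the black rubber ring with its centre 38 mm above the desk.
- dock: Black rubber ring, fixed to the desk, 32 mm outside and 22 mm inside diameter, 25 mm tall; the ball starts on it. Origin: centre of its underside.
- stand: Dark steel stand, fixed: round base of 80 mm diameter, thin post, round flat top of 40 mm diameter, 80 mm above the desk. Origin: centre of its underside. Its x axis points away from the robot, give or take 0.2 rad; the calculator and the sticky notes lie along its y axis, 110 to 130 mm from it, one on either side.
- stand_top (a point): Centre of the stand's flat top, 80 mm above the desk; the dish stands here at the start, its origin on this point.
- calculator: Black desk calculator with light and orange keys, 118 x 68 x 16 mm, loose, lying left or right of the stand: the tab must finish pointing to its side. Origin: centre of its underside.
- sticky_notes: Pad of yellow sticky notes, 76 x 76 x 22 mm, loose, on the other side of the stand; leave alone. Origin: centre of its underside.
- desk_lamp: Black desk lamp, fixed, to the right of the work, between it and where the arm starts: base about 160 mm across, a jointed arm whose elbow leans toward the robot at 0.35 m height, 0.43 m from the base axis; its top is at 0.42 m. Origin on the desk near the base's rim. The arm must not sweep through it: raise the hand to 0.52 m or more before swinging left, then lower it.
- tape_roll: Roll of tan packing tape lying flat, 98 mm across, 25 mm tall, loose, between robot and stand; leave alone. Origin: centre of its underside.
Things that resemble listed ones, but are neither listed nor needed, are in the scene too. Of the things shaped like the part that bears ball_center, the red one is meant. Leave any blue look-alike of the stand alone.

How it is judged:
By the outcome, as a careful person would: the job done as asked, in the order asked, and still so for the second after the job is handed in, while the arm keeps its last pose, push and grip.
It also fails if it takes over 62 s, if anything falls off the work surface, if the arm or the gripper's body presses on something with over 40 N, if the wrist force passes 120 N, or if a joint passes its speed limit or range.

### The arm

A 7-joint arm with a two-finger parallel gripper is mounted at the origin on the work surface; the furniture and walls round the work are solid. World frame = base frame: x ahead of the robot, y to its left, z up, the work surface at z = 0. Lengths are in m, angles in rad, forces in N, time in s.
With the tool pointing down it reaches from about 0.35 to 0.9 m from the base axis. Payload 8.1 kg.
Tool frame: the origin (TCP) lies at the very end of the fingers, on their centre line; the grasp point (between the pads) lies arm.hold_point_z behind it (arm.hold_point_z is the distance from the TCP to the grasp point, in m); z points along the fingers, y is the line along which they close (so a half turn about z gives the same grasp; the last joint's range is limited). The gripper opens to 92 mm and grips with 3 to 60 N. Pads are 19 mm wide; open, the fingers measure 130 mm over their backs; the gripper's body (75 mm by 190 mm) begins 47 mm behind the grasp point.
Start: joints at [-1.207, 0.434, 0.025, 1.573, -0.012, 1.134, -0.075], TCP at [0.281, 0.558, 0.196] pointing down, gripper open.
Joint ranges: [-2.62, 2.62], [-0.44, 2.09], [-1.27, 1.32], [0.08, 2.57], [-1.32, 4.46], [0.12, 2], [-2.74, 2.74]. Speed limits (rad/s): [2.22, 2.22, 3.01, 3.01, 3.14, 3.14, 3.14].

### API

Orientations are given as a rotation vector (axis times angle).
In Python, from cell import arm, vision, job, cut_out gives the robot as it stands. The module is installed in compiled form; this text tells all that it offers.
- The arm moves only by the tool play_rows, never from a script. Its argument "increments" is text: rows parted by semicolons, each of 5 numbers parted by spaces: the shift along the tool's x, y, z in cm, then the turn about the tool's z in degrees, then the opening, from -1 (shut) to 1 (fully open), so that 0 is half open. A call has 1 to 5 rows; each row shifts and turns the commanded pose from where the row before left it, along the tool's axes as they then stand; what a row does not reach is not made up. A row lasts 1/12 s, in which the tool goes at most 41.7 mm and 7.16 degrees, less where a joint would pass 70% of its speed; a pose out of reach is approached as far as the arm can. A call is refused whole if a number of a shift passes 4.17 or a number of a turn 7.16, either way. A call with a gripper value outside its range is refused whole. The fingers move at their own pace and stop on an object; "grip_force" is the grip in N (left out, the last holds). Time passes only in rows, so rows that do not move let the fingers close. It gives the time, the measured TCP pose, the force, the opening and the grip force at its end, in the units of the state.
- arm.observe(): the state, without advancing time (a new reading comes with each control period).
- vision.get_image(name): name is "side" or "top" or "wrist"; returns a dict with "frame" (480x640x3 uint8, red, green, blue), "z_map" (480x640 float32, m along the optical axis (not along the pixel's ray), 0 where there is no reading), "mtx" (3x3 intrinsics, pixels), "cam_to_world" (4x4, takes a point from camera to world coordinates). Camera axes: x right, y up, looking along -z (the intrinsics and any distortion apply to the point x, -y, -z); pixel columns grow to the right and rows downward; lengths in m; the calibration is good to about 2 mm. A picture is of the moment at which its call begins.
- job.sign_off(): hands the job in; it is judged then, once.
Trained networks look in a picture, given as the dict that the camera call returned (one of the last four; its "shot" number tells which), for a name from the list of things; names that differ only in an ending like _2 or _b are one class to them, and where a whole thing is asked for, a point or a joint stands for the part that bears it (a point fixed in the world has none). Each returns a list of dicts, best first, with "confidence" (0 to 1); they miss things now and then, are a little off and sometimes report something else, mostly with a low value. They report only what shows in the picture. A call takes as long as a camera call. They do not tell look-alikes from the thing itself.
- cut_out(query, picture): "mask" (480x640 bool, what is visible of it) and "point" ([row, column] in pixels, amid what is visible of it).
The state is a dict: "clock": time; "joints": joint angles; "dq": joint speeds; "joint_efforts": joint torques, N m; "position": TCP position; "ee_rot": TCP orientation; "force": force on the tool from outside, world axes, zero at the start; "ft_torque": the same for the moment, N m; "width": opening from 0.0 (shut) to 1.0 (fully open); "gripper_force": force on a finger pad.
Only numpy, scipy, OpenCV 4.12 (cv2) and the standard library are available. Lean on these libraries where they do the work, as an engineer would, in place of code of your own. Each camera call takes 0.05 s, during which the arm holds its last target. There are 200 camera calls.

## Working session

There is one attempt and no reset: what is moved stays moved. The work goes in short steps, Python scripts to look and compute and a tool call to move; the robot and the scene stay as the last step left them, time stands still between calls to the robot, and variables do not carry over. Pictures are saved under pics/ and viewed, at most 10 in all, crops included, and the job is handed in when it is done.

Besides the shell and the picture viewer there is one more tool, called after "Call:" by a JSON object that holds its "op" and its "data". play_rows: Moves the arm, as the interface text tells. Its arguments: {"type":"object","properties":{"increments":{"type":"string"},"grip_force":{"type":"number"}},"required":["increments"]}

```bash
mkdir -p pics
cat > h.py <<'E'
import numpy as np, cv2
from cell import arm, vision, job, cut_out
from scipy.spatial.transform import Rotation as R
def cloud(p):
    z=p["z_map"]; K=np.array(p["mtx"]); v,u=np.mgrid[0:480,0:640]
    c=np.stack([(u-K[0,2])/K[0,0]*z,-(v-K[1,2])/K[1,1]*z,-z],-1)
    T=np.array(p["cam_to_world"]); w=c@T[:3,:3].T+T[:3,3]; w[z==0]=np.nan; return w
def save(p,n): cv2.imwrite("pics/"+n,p["frame"][:,:,::-1])
def st():
    s=arm.observe(); print({k:np.round(s[k],4).tolist() for k in ("clock","joints","position","ee_rot","force","width","gripper_force")}); print(np.round(R.from_rotvec(s["ee_rot"]).as_matrix(),3).tolist()); return s
E
python3 - <<'E'
from h import *
st(); print(arm.hold_point_z)
for n in ("top","side"):
    p=vision.get_image(n); save(p,n+"0.png"); w=cloud(p); print(n,p.keys(), np.round(p["cam_to_world"],3).tolist())
    for q in ("dish","dish_tab","ball_center","dock","stand","calculator","sticky_notes","desk_lamp","tape_roll"):
        for d in cut_out(q,p)[:4]:
            m=d["mask"]; x=w[m]; print(q,round(d["confidence"],2),np.round(d["point"]),m.sum(),np.round(np.nanmedian(x,0),3),np.round(np.nanpercentile(x,2,axis=0),3),np.round(np.nanpercentile(x,98,axis=0),3))
E
```

```text
{'clock': 0.0, 'joints': [-1.2066, 0.4352, 0.025, 1.5741, -0.0116, 1.134, -0.0751], 'position': [0.2811, 0.5576, 0.195], 'ee_rot': [-0.7266, -3.0562, 0.0025], 'force': [-0.9573, 0.2117, 0.093], 'width': 0.9979, 'gripper_force': 0.0}
[[-0.893, 0.45, -0.001], [0.45, 0.893, -0.001], [-0.0, -0.002, -1.0]]
0.0188
top dict_keys(['frame', 'z_map', 'mtx', 'cam_to_world', 'shot']) [[-0.001, 0.991, -0.137, 0.312], [-1.0, 0.0, 0.005, 0.215], [0.005, 0.137, 0.991, 1.028], [0.0, 0.0, 0.0, 1.0]]
dish 0.92 [197. 347.] 2630 [0.514 0.161 0.092] [0.458 0.115 0.004] [0.562 0.207 0.127]
dish_tab 0.84 [199. 346.] 2531 [0.515 0.161 0.092] [0.459 0.117 0.087] [0.561 0.206 0.127]
ball_center 0.72 [281. 274.] 836 [0.343 0.269 0.026] [0.296 0.221 0.008] [0.385 0.312 0.03 ]
ball_center 0.61 [250. 181.] 284 [0.432 0.462 0.03 ] [0.418 0.449 0.   ] [0.449 0.481 0.038]
ball_center 0.49 [210. 205.] 244 [0.497 0.415 0.052] [0.484 0.402 0.042] [0.511 0.43  0.058]
dock 0.38 [219. 212.] 39 [0.486 0.409 0.018] [0.483 0.401 0.007] [0.499 0.42  0.028]
stand 0.75 [276. 368.] 1369 [0.38  0.121 0.013] [0.347 0.082 0.006] [0.
[... 964 characters left out ...]
 [0.512 0.164 0.09 ] [0.454 0.095 0.021] [0.56  0.208 0.124]
ball_center 0.69 [377. 308.] 344 [0.432 0.473 0.027] [0.417 0.457 0.01 ] [0.447 0.482 0.034]
dock 0.48 [354. 268.] 221 [0.496 0.431 0.015] [0.483 0.422 0.001] [0.511 0.435 0.029]
stand 0.96 [246. 345.] 1104 [0.381 0.127 0.012] [0.347 0.091 0.   ] [0.415 0.156 0.081]
stand 0.77 [266. 278.] 887 [0.513 0.173 0.01 ] [0.479 0.135 0.001] [0.55  0.201 0.053]
calculator 0.75 [306. 277.] 1926 [0.503 0.299 0.012] [ 0.445  0.25  -0.002] [0.557 0.332 0.017]
sticky_notes 0.49 [241. 296.] 32 [0.492 0.086 0.005] [ 0.48   0.014 -0.002] [0.5   0.195 0.089]
tape_roll 0.86 [292. 353.] 818 [0.36  0.251 0.019] [ 0.311  0.225 -0.001] [0.386 0.316 0.026]
```

View pics/top0.png

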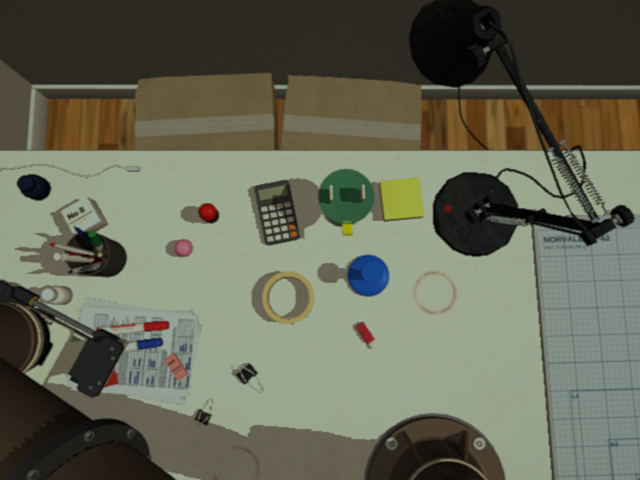

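View pics/side0.png

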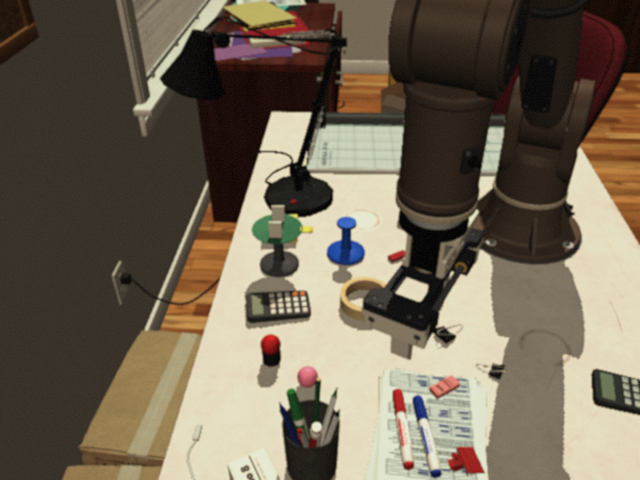

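Top view: the red ball is on its black ring at (208,212) and the pink look-alike at (182,248). The dish is at (346,197), with its tab at (347,229) pointing at the robot. The calculator is at (277,212), to the left (+y). The blue look-alike stand is at (368,275). In the side view the dish is at (277,228) and the ball at (270,345). Next I measure these precisely.

```bash
cat > meas.py <<'E'
from h import *
from scipy.optimize import least_squares
def near(w,c,r): return np.linalg.norm(w[...,:2]-np.array(c),axis=-1)<r
def ball(p,c,r=0.03):
    w=cloud(p); h=cv2.cvtColor(p["frame"],cv2.COLOR_RGB2HSV)
    m=near(w,c,r)&(h[...,1]>150)&((h[...,0]<8)|(h[...,0]>172))&(h[...,2]>50)
    m=cv2.erode(m.astype(np.uint8),np.ones((3,3)))>0; x=w[m]
    f=least_squares(lambda b:np.linalg.norm(x-b,axis=1)-.017,x.mean(0)-[0,0,.01],loss="soft_l1",f_scale=.002)
    return m.sum(),f.x,np.sqrt(np.mean(f.fun**2))
def dish(p,c):
    w=cloud(p); h=cv2.cvtColor(p["frame"],cv2.COLOR_RGB2HSV).astype(int); z=w[...,2]
    n=near(w,c,.08)
    g=n&(h[...,0]>50)&(h[...,0]<90)&(h[...,1]>100)
    y=n&(h[...,0]>20)&(h[...,0]<35)&(h[...,1]>150)&(z>.07)
    e=n&(z>.117+0*z)&(h[...,1]<80)
    out={}
    gc=(g|(e&False)).astype(np.uint8); cs,_=cv2.findContours(gc,0,2); k=max(cs,key=cv2.contourArea)
    out["green_z"]=np.nanmedian(z[g]); out["tab"]=np.nanmean(w[y],0) if y.any() else None; out["ntab"]=y.sum()
    b=w[k[:,0,1],k[:,0,0]]; b=b[np.isfinite(b[:,0])&(b[:,2]>.08)][:,:2]
    f=least_squares(lambda q:np.hypot(*(b-q).T)-.05,b.mean(0),loss="soft_l1",f_scale=.002); out["rim_c"]=f.x
    nl,l=cv2.connectedComponents(e.astype(np.uint8))
    out["ears"]=[(int((l==i).sum()),np.round(np.nanmean(w[l==i],0),4).tolist()) for i in range(1,nl) if (l==i).sum()>5]
    return out
E
python3 - <<'E'
from meas import *
for n in ("top","side"):
    p=vision.get_image(n); print(n,ball(p,(.497,.415))); 
    for k,v in dish(p,(.513,.163)).items(): print(k,v)
E
```

```text
top (np.int64(167), array([0.49801584, 0.41734687, 0.03986295]), np.float64(0.0014030579375818655))
green_z 0.09188200628516185
tab [0.45767092 0.1612206  0.09348966]
ntab 99
rim_c [0.51744488 0.16261139]
ears [(46, [0.5149, 0.19, 0.1269]), (48, [0.5163, 0.1352, 0.1267])]
side (np.int64(211), array([0.49748974, 0.41749866, 0.03664771]), np.float64(0.001420396534388627))
green_z 0.08926675828060532
tab [0.45608648 0.1633884  0.09110769]
ntab 40
rim_c [0.51594792 0.1546415 ]
ears [(56, [0.5159, 0.1371, 0.1218]), (65, [0.514, 0.1922, 0.1219])]
```

Call:
{"op": "play_rows", "data": {"increments": "0 0 -2 6.2 1; 0 0 -2 6.2 1; 0 0 0 6.2 1; 0 0 0 6.2 1; 0 0 0 6.2 1", "grip_force": 10}}

```text
clock: 1.52
position: [0.2813, 0.5584, 0.2363]
ee_rot: [-1.524, -2.747, -0.001]
force: [0.5, 0.5, -0.5]
width: 0.998
gripper_force: 0.0
```

Call:
{"op": "play_rows", "data": {"increments": "0 0 0 6.2 1; 0 0 0 6.2 1; 0 0 0 6.2 1; 0 0 0 6.2 1; 0 0 0 5.7 0.4"}}

```text
clock: 1.93
position: [0.2812, 0.5582, 0.2359]
ee_rot: [-2.193, -2.249, -0.0]
force: [0.6, -0.5, 0.5]
width: 0.964
gripper_force: 0.0
```

Call:
{"op": "play_rows", "data": {"increments": "-2 3.1 0 0 0.4; -2 3.1 0 0 0.4; -2 3.1 0 0 0.4; -2 3.1 0 0 0.4; -2 3.1 0 0 0.4"}}

```text
clock: 2.35
position: [0.4405, 0.462, 0.236]
ee_rot: [-2.187, -2.256, -0.0]
force: [0.8, 0.5, 0.6]
width: 0.707
gripper_force: 0.0
```

Call:
{"op": "play_rows", "data": {"increments": "-2 3 0 0 0.4; -2 3 0 0 0.4; 0 0 0 0 0.4; 0 0 0 0 0.4"}}

```text
clock: 2.68
position: [0.503, 0.4222, 0.2358]
ee_rot: [2.192, 2.248, -0.0]
force: [-0.6, -0.3, -0.6]
width: 0.699
gripper_force: 0.0
```

Run:
```python
from meas import *
s=st(); p=vision.get_image("wrist"); save(p,"w1.png")
try: print(ball(p,(.498,.417),.04))
except Exception as e: print(e)
```

```text
{'clock': 2.6833, 'joints': [-0.9884, 0.4679, 0.3232, 1.4488, -0.1501, 1.2493, -0.6248], 'position': [0.503, 0.4222, 0.2358], 'ee_rot': [2.1922, 2.2484, -0.0], 'force': [-0.5844, -0.2821, -0.6189], 'width': 0.6992, 'gripper_force': 0.0}
[[-0.025, 1.0, 0.001], [1.0, 0.025, -0.001], [-0.001, 0.001, -1.0]]
(np.int64(406), array([0.49798247, 0.4151117 , 0.03886337]), np.float64(0.0006524676771606411))
```

Call:
{"op": "play_rows", "data": {"increments": "-0.3 -0.25 3 0 0.4; -0.3 -0.25 4 0 0.4; 0 0 4 0 0.4; 0 0 4 0 0.4; 0 0 2.5 0 0.4"}}

```text
clock: 3.15
position: [0.4921, 0.4191, 0.057]
ee_rot: [-2.183, -2.257, 0.006]
force: [-0.7, 0.1, -0.6]
width: 0.702
gripper_force: 0.0
```

Call:
{"op": "play_rows", "data": {"increments": "0 0 1.5 0 0.4; 0 0 1.2 0 0.4; 0 0 0.4 0 0.4; 0 0 0 0 0.4; 0 0 0 0 0.4"}}

```text
clock: 3.57
position: [0.4958, 0.4196, 0.0308]
ee_rot: [-2.186, -2.256, -0.002]
force: [-0.2, 0.6, 0.3]
width: 0.698
gripper_force: 0.0
```

Run:
```python
from meas import *
s=st(); p=vision.get_image("side"); save(p,"s1.png"); f=p["frame"][260:420,190:400]; cv2.imwrite("pics/s1c.png",cv2.resize(f,None,fx=3,fy=3)[:,:,::-1])
```

```text
{'clock': 3.5667, 'joints': [-0.9556, 0.6453, 0.2622, 1.6922, -0.2131, 0.8306, -0.5685], 'position': [0.4958, 0.4196, 0.0308], 'ee_rot': [-2.1863, -2.2557, -0.0023], 'force': [-0.2479, 0.609, 0.262], 'width': 0.6978, 'gripper_force': 0.0}
[[-0.031, 1.0, 0.001], [1.0, 0.031, 0.001], [0.001, 0.001, -1.0]]
```

View pics/s1c.png

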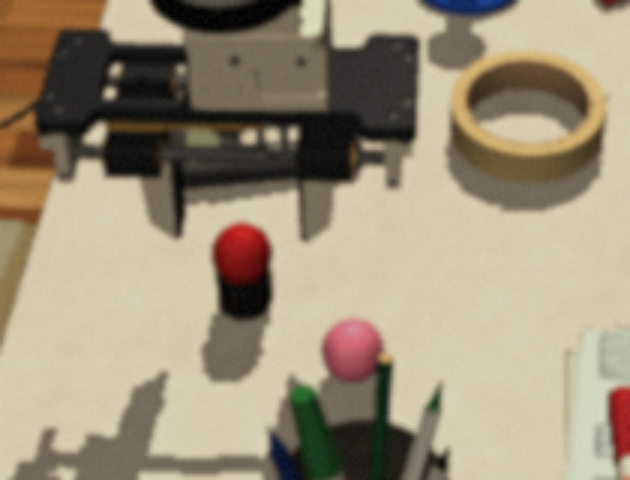

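The side crop shows the gripper centred on the ball left to right. The fingertips (crop rows ~235) sit higher than expected next to the ball (~253), so I check against depth.

Run:
```python
from meas import *
p=vision.get_image("side"); w=cloud(p)
for r in range(326,352,3): print(r,[np.round(w[r,c]*1000).tolist() for c in (245,249,271,292,295)])
print(ball(p,(.498,.417),.04)); print(ball(vision.get_image("top"),(.498,.417),.04))if 0 else 0
```

```text
326 [[532.0, 432.0, 93.0], [528.0, 423.0, 84.0], [508.0, 341.0, 3.0], [458.0, 429.0, 94.0], [453.0, 429.0, 94.0]]
329 [[532.0, 434.0, 87.0], [528.0, 427.0, 81.0], [507.0, 345.0, -1.0], [457.0, 432.0, 90.0], [453.0, 430.0, 89.0]]
332 [[533.0, 433.0, 79.0], [527.0, 430.0, 77.0], [506.0, 355.0, 2.0], [458.0, 431.0, 82.0], [453.0, 430.0, 81.0]]
335 [[534.0, 432.0, 71.0], [527.0, 432.0, 72.0], [496.0, 411.0, 52.0], [458.0, 432.0, 76.0], [453.0, 430.0, 75.0]]
338 [[534.0, 432.0, 65.0], [528.0, 430.0, 64.0], [495.0, 419.0, 54.0], [458.0, 431.0, 69.0], [453.0, 430.0, 68.0]]
341 [[549.0, 378.0, 1.0], [542.0, 378.0, 1.0], [494.0, 423.0, 51.0], [467.0, 371.0, -1.0], [461.0, 372.0, -1.0]]
344 [[548.0, 384.0, -1.0], [542.0, 380.0, -4.0], [493.0, 429.0, 50.0], [466.0, 378.0, -2.0], [461.0, 378.0, -1.0]]
347 [[547.0, 391.0, -0.0], [540.0, 388.0, -3.0], [493.0, 431.0, 46.0], [465.0, 385.0, -2.0], [460.0, 388.0, 2.0]]
350 [[546.0, 397.0, -2.0], [539.0, 396.0, -3.0], [493.0, 434.0, 42.0], [465.0, 392.0, -2.0], [459.0, 392.0, -1.0]]
(np.int64(197), array([0.49782197, 0.41764748, 0.0369131 ]), np.float64(0.0014835035414061798))
```

Run:
```python
from meas import *
p=vision.get_image("wrist"); save(p,"w2.png"); w=cloud(p); print(np.round(p["cam_to_world"],3).tolist())
print(ball(p,(.498,.417),.04))
for c in range(0,640,40): print(c,[np.round(w[r,c]*1000).tolist() for r in (150,240,330,400,450)])
```

```text
[[1.0, -0.03, -0.01, 0.493], [0.031, 0.964, 0.264, 0.49], [0.002, -0.264, 0.965, 0.221], [0.0, 0.0, 0.0, 1.0]]
(np.int64(2199), array([0.4977671 , 0.41542034, 0.03882784]), np.float64(0.0004931427639484873))
0 [[304.0, 481.0, 12.0], [282.0, 422.0, 2.0], [417.0, 444.0, 147.0], [435.0, 442.0, 168.0], [438.0, 435.0, 173.0]]
40 [[319.0, 482.0, 1.0], [308.0, 423.0, 0.0], [427.0, 444.0, 147.0], [444.0, 443.0, 169.0], [450.0, 442.0, 178.0]]
80 [[343.0, 482.0, -0.0], [335.0, 424.0, 1.0], [441.0, 448.0, 153.0], [450.0, 443.0, 168.0], [457.0, 442.0, 178.0]]
120 [[369.0, 483.0, 1.0], [361.0, 424.0, 0.0], [449.0, 448.0, 152.0], [457.0, 442.0, 167.0], [463.0, 442.0, 178.0]]
160 [[393.0, 484.0, -1.0], [389.0, 426.0, 2.0], [459.0, 448.0, 153.0], [465.0, 443.0, 168.0], [469.0, 442.0, 178.0]]
200 [[419.0, 485.0, -0.0], [415.0, 426.0, 1.0], [466.0, 445.0, 147.0], [473.0, 443.0, 168.0], [476.0, 443.0, 179.0]]
240 [[444.0, 486.0, 1.0], [442.0, 427.0, 1.0], [475.0, 446.0, 147.0], [480.0, 443.0, 168.0], [483.0, 444.0, 179.0]]
280 [[469.0, 486.0, 2.0], [469.0, 428.0, 1.0], [485.0, 445.0, 146.0], [487.0, 44
[... 275 characters left out ...]
44.0, 489.0, 1.0], [550.0, 430.0, 1.0], [515.0, 447.0, 147.0], [nan, nan, nan], [507.0, 446.0, 180.0]]
440 [[570.0, 490.0, 1.0], [577.0, 431.0, 2.0], [525.0, 447.0, 147.0], [518.0, 444.0, 167.0], [517.0, 437.0, 172.0]]
480 [[594.0, 490.0, 2.0], [604.0, 432.0, 1.0], [532.0, 450.0, 151.0], [525.0, 445.0, 168.0], [536.0, 417.0, 153.0]]
520 [[620.0, 491.0, 0.0], [945.0, 303.0, -503.0], [539.0, 451.0, 154.0], [533.0, 444.0, 167.0], [546.0, 417.0, 153.0]]
560 [[968.0, 497.0, -469.0], [1050.0, 300.0, -525.0], [549.0, 451.0, 153.0], [540.0, 445.0, 168.0], [557.0, 417.0, 153.0]]
600 [[1051.0, 499.0, -474.0], [1049.0, 330.0, -419.0], [564.0, 448.0, 147.0], [548.0, 445.0, 167.0], [574.0, 410.0, 146.0]]
```

View pics/w2.png

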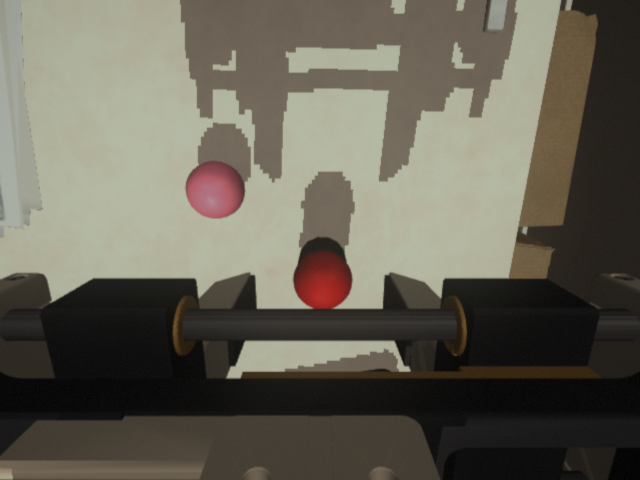

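The wrist view shows the red ball at (322,280) between the fingertips at about (245,285) and (390,285), with the tips seemingly above the ball. Side depth agrees: the visible tips are at z≈62 mm, while the reported TCP is at 31 mm. I'll read tip depth in the wrist picture, then recentre.

Call:
{"op": "play_rows", "data": {"increments": "-0.15 0.1 0 0 0.4; -0.15 0.1 0 0 0.4; 0 0 0 0 0.4; 0 0 0 0 0.4"}}

```text
clock: 4.05
position: [0.498, 0.4154, 0.0301]
ee_rot: [2.188, 2.254, 0.001]
force: [0.2, 0.3, 1.2]
width: 0.701
gripper_force: 0.0
```

Run:
```python
from meas import *
st(); p=vision.get_image("wrist"); w=cloud(p)
for r in (272,276,280,285,290,300): print(r,[np.round(w[r,c]*1000).tolist() for c in (225,240,250,255,385,390,400,415)])
print(ball(p,(.498,.417),.04))
p=vision.get_image("side"); w=cloud(p); m=(np.abs(w[...,0]-.497)<.06)&(np.abs(w[...,1]-.425)<.02)&(w[...,2]>.045)&(np.abs(w[...,0]-.497)>.022)
x=w[m]; print(m.sum(),np.nanpercentile(x[:,2],[0,1,2,5,10]))
```

```text
{'clock': 4.05, 'joints': [-0.9491, 0.6456, 0.2623, 1.6942, -0.213, 0.8295, -0.5628], 'position': [0.498, 0.4154, 0.0301], 'ee_rot': [2.1878, 2.2545, 0.0005], 'force': [0.2264, 0.2956, 1.1719], 'width': 0.7008, 'gripper_force': 0.0}
[[-0.03, 1.0, 0.0], [1.0, 0.03, 0.0], [0.0, 0.0, -1.0]]
272 [[433.0, 400.0, 1.0], [443.0, 400.0, 1.0], [450.0, 401.0, 1.0], [454.0, 401.0, 1.0], [543.0, 404.0, 1.0], [546.0, 404.0, 2.0], [553.0, 404.0, 1.0], [564.0, 404.0, 1.0]]
276 [[433.0, 397.0, 1.0], [459.0, 424.0, 67.0], [463.0, 423.0, 63.0], [454.0, 398.0, 1.0], [530.0, 425.0, 64.0], [532.0, 425.0, 64.0], [536.0, 426.0, 67.0], [564.0, 401.0, 1.0]]
280 [[454.0, 425.0, 74.0], [460.0, 424.0, 72.0], [464.0, 423.0, 69.0], [454.0, 395.0, 1.0], [530.0, 423.0, 64.0], [531.0, 425.0, 69.0], [535.0, 426.0, 71.0], [542.0, 427.0, 72.0]]
285 [[455.0, 424.0, 78.0], [462.0, 424.0, 79.0], [465.0, 423.0, 75.0], [465.0, 418.0, 62.0], [530.0, 420.0, 64.0], [530.0, 425.0, 75.0], [534.0, 426.0, 77.0], [540.0, 426.0, 78.0]]
290 [[457.0, 425.0, 85.0], [463.0, 424.0, 84.0], [465.0, 420.0, 74.0], [466.0, 416.0, 64.0], [530.0, 418.0, 65.0], [530.0, 423.0, 77.0], [532.0, 426.0, 84.0], [539.0, 427.0, 84.0]]
300 [[459.0, 424.0, 94.0], [464.0, 423.0, 90.0], [466.0, 416.0, 76.0], [466.0, 411.0, 65.0], [530.0, 414.0, 68.0], [530.0, 419.0, 78.0], [531.0, 425.0, 91.0], [536.0, 426.0, 93.0]]
(np.int64(2175), array([0.49773639, 0.41542767, 0.0388406 ]), np.float64(0.0004940450129820968))
6520 [0.05855244 0.07062395 0.07746054 0.09525266 0.14967249]
```

Both cameras put the finger ends ~31 mm above the reported TCP. A gentle close shows which is right: either it grips the ball, or it shuts harmlessly above it.

Call:
{"op": "play_rows", "data": {"increments": "0 0 0 0 0.1; 0 0 0 0 -0.1; 0 0 0 0 -0.2; 0 0 0 0 -0.3; 0 0 0 0 -0.3", "grip_force": 5}}

```text
clock: 4.57
position: [0.4977, 0.4157, 0.0298]
ee_rot: [-2.187, -2.255, 0.0]
force: [-0.5, -0.1, -0.4]
width: 0.389
gripper_force: 0.0
```

Call:
{"op": "play_rows", "data": {"increments": "0 0 0 0 -0.4; 0 0 0 0 -0.4; 0 0 0 0 -0.4; 0 0 0 0 -0.4"}}

```text
clock: 4.9
position: [0.4978, 0.4157, 0.0298]
ee_rot: [2.187, 2.255, 0.0]
force: [-0.8, 0.2, 0.1]
width: 0.301
gripper_force: 0.0
```

The fingers shut past 34 mm with no contact, so they really end ~31 mm above the reported TCP and I must go 3 cm lower. Reopen, descend and close.

Call:
{"op": "play_rows", "data": {"increments": "0 0 0 0 0.4; 0 0 0 0 0.4; 0 0 0 0 0.4; 0 0 0 0 0.4; 0 0 0 0 0.4"}}

```text
clock: 5.32
position: [0.4977, 0.4157, 0.0298]
ee_rot: [-2.187, -2.255, 0.0]
force: [0.2, 0.5, 0.4]
width: 0.614
gripper_force: 0.0
```

Call:
{"op": "play_rows", "data": {"increments": "0 0 0.8 0 0.4; 0 0 0.8 0 0.4; 0 0 0.8 0 0.4; 0 0 0.4 0 0.4; 0 0 0.2 0 0.4"}}

```text
clock: 5.73
position: [0.497, 0.4151, -0.0016]
ee_rot: [-2.187, -2.255, 0.003]
force: [0.3, -1.3, -0.6]
width: 0.7
gripper_force: 0.0
```

Run:
```python
from meas import *
st(); p=vision.get_image("side"); w=cloud(p); save(p,"s2.png"); f=p["frame"][290:400,200:350]; cv2.imwrite("pics/s2c.png",cv2.resize(f,None,fx=4,fy=4)[:,:,::-1])
for c in (244,246,249,291,293,295):
    col=w[320:380,c]; k=(np.abs(col[:,1]-.425)<.02)&(col[:,2]>.015); print(c,np.round(np.nanmin(col[k],0)*1000) if k.any() else None)
```

```text
{'clock': 5.7333, 'joints': [-0.9406, 0.6856, 0.2489, 1.7127, -0.2252, 0.7734, -0.553], 'position': [0.497, 0.4151, -0.0016], 'ee_rot': [-2.1872, -2.2551, 0.0032], 'force': [0.2703, -1.2657, -0.5867], 'width': 0.6999, 'gripper_force': 0.0}
[[-0.031, 1.0, -0.001], [1.0, 0.031, -0.001], [-0.001, -0.002, -1.0]]
244 [530. 426.  37.]
246 [527. 425.  32.]
249 [523. 419.  30.]
291 [457. 423.  31.]
293 [454. 424.  33.]
295 [451. 422.  34.]
```

View pics/s2c.png

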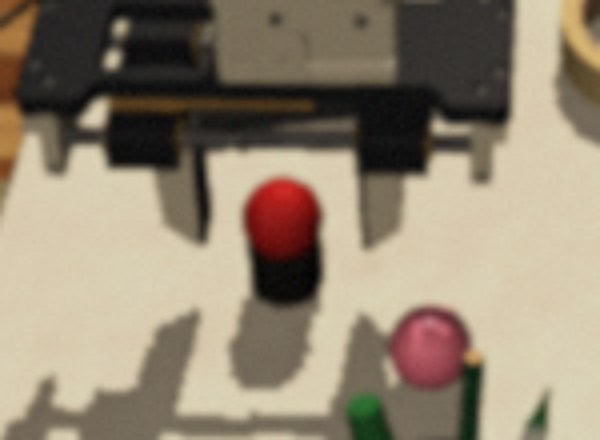

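Now the tips (crop rows ~245) straddle the ball (crop (283,220)), at z≈30 mm. Close.

Call:
{"op": "play_rows", "data": {"increments": "0 0 0 0 0; 0 0 0 0 -0.2; 0 0 0 0 -0.4; 0 0 0 0 -0.6; 0 0 0 0 -0.6", "grip_force": 8}}

```text
clock: 6.2
position: [0.4979, 0.4158, 0.0002]
ee_rot: [-2.187, -2.255, -0.001]
force: [0.0, 0.1, -0.6]
width: 0.387
gripper_force: 0.0
```

Call:
{"op": "play_rows", "data": {"increments": "0 0 0 0 -0.6; 0 0 0 0 -0.6; 0 0 -0.3 0 -0.6; 0 0 -0.8 0 -0.6; 0 0 -1.5 0 -0.6"}}

```text
clock: 6.62
position: [0.4967, 0.4149, 0.0251]
ee_rot: [-2.187, -2.255, 0.005]
force: [-0.2, 0.3, -0.9]
width: 0.364
gripper_force: 8.0
```

Call:
{"op": "play_rows", "data": {"increments": "0 0 -2.5 0 -0.6; 0 0 -3 0 -0.6; 0 0 -3 0 -0.6; 0 0 -3 0 -0.6; 0 0 -2 0 -0.6"}}

```text
clock: 7.03
position: [0.4985, 0.4161, 0.1648]
ee_rot: [2.187, 2.255, 0.005]
force: [0.5, 0.5, -0.6]
width: 0.362
gripper_force: 8.0
```

Run:
```python
from meas import *
s=st(); c=s["position"][:2]
for n in ("side","wrist"):
  p=vision.get_image(n)
  try: print(n,ball(p,c,.03))
  except Exception as e: print(n,e)
```

```text
{'clock': 7.0333, 'joints': [-0.9799, 0.5042, 0.3073, 1.5699, -0.1659, 1.0896, -0.6018], 'position': [0.4985, 0.4161, 0.1648], 'ee_rot': [2.1874, 2.2548, 0.0054], 'force': [0.4662, 0.4698, -0.6165], 'width': 0.3621, 'gripper_force': 7.9998}
[[-0.03, 1.0, 0.002], [1.0, 0.03, 0.002], [0.002, 0.003, -1.0]]
side (np.int64(260), array([0.49790082, 0.4173689 , 0.20173396]), np.float64(0.0012133862248439689))
wrist (np.int64(2178), array([0.49938342, 0.41661431, 0.20697337]), np.float64(0.0005046441974274744))
```

Call:
{"op": "play_rows", "data": {"increments": "-2 0 0 0 -0.6; -3.5 0.2 0 0 -0.6; -3.8 0.2 0 0 -0.6; -3.8 0.2 0 0 -0.6; -3.8 0.2 0 0 -0.6"}}

```text
clock: 7.55
position: [0.5102, 0.2451, 0.1605]
ee_rot: [-2.187, -2.255, 0.001]
force: [0.2, -0.1, -0.3]
width: 0.36
gripper_force: 8.0
```

Call:
{"op": "play_rows", "data": {"increments": "-3.5 0.1 0 0 -0.6; -2 0 0 0 -0.6; -1 0 0 0 -0.6; 0 0 0 0 -0.6; 0 0 0 0 -0.6"}}

```text
clock: 7.97
position: [0.5137, 0.1832, 0.1608]
ee_rot: [-2.186, -2.255, -0.001]
force: [0.7, 0.7, -0.4]
width: 0.361
gripper_force: 8.0
```

Run:
```python
from meas import *
s=st(); c=s["position"][:2]
for n in ("wrist","side"):
  p=vision.get_image(n)
  if n=="wrist": save(p,"w3.png")
  try: print(n,ball(p,c,.03))
  except Exception as e: print(n,e)
  try:
    for k,v in dish(p,(.515,.163)).items(): print(k,v)
  except Exception as e: print(n,e)
```

```text
{'clock': 7.9667, 'joints': [-0.7059, 0.3446, 0.3508, 1.8367, -0.1409, 0.9842, -0.265], 'position': [0.5137, 0.1832, 0.1608], 'ee_rot': [-2.1864, -2.255, -0.0007], 'force': [0.7319, 0.7024, -0.4224], 'width': 0.3611, 'gripper_force': 8.0001}
[[-0.031, 1.0, -0.0], [1.0, 0.031, 0.001], [0.001, -0.0, -1.0]]
wrist (np.int64(2357), array([0.51327923, 0.18281103, 0.1995186 ]), np.float64(0.000487745980139398))
green_z 0.09022206109406883
tab [0.45757577 0.15986196 0.09404078]
ntab 505
rim_c [0.58174594 0.17780976]
ears [(362, [0.5153, 0.1888, 0.125]), (92314, [0.5133, 0.2061, 0.2904]), (9, [0.5317, 0.1971, 0.2718]), (9, [0.5197, 0.208, 0.2936]), (7, [0.5147, 0.2077, 0.2938]), (7, [0.5082, 0.2075, 0.3115]), (8, [0.5206, 0.2065, 0.3116])]
side (np.int64(169), array([0.51368194, 0.18574072, 0.19733582]), np.float64(0.0016219556382410577))
green_z 0.08943686341598445
tab [0.47005437 0.17475868 0.17958764]
ntab 61
rim_c [0.51252113 0.15672821]
ears [(179, [0.4987, 0.2345, 0.5327]), (16, [0.4638, 0.217, 0.5291]), (7, [0.5312, 0.2271, 0.5182]), (11, [0.5495, 0.2023, 0.4989]), (16, [0.5485, 0.2051, 0.4606]), (177, [0.5258, 0.2276, 0.4574]), (13, [0.4726, 0.1885, 0.4522]), (3899, [0.5046, 0.2031, 0.3063]), (14, [0.5339, 0.2198, 0.3955]), (7, [0.5225, 0.2244, 0.3948]), (14, [0.5128, 0.2253, 0.3953]), (30, [0.5677, 0.2161, 0.2726]), (29, [0.458, 0.2125, 0.2715]), (57, [0.5161, 0.1371, 0.1217]), (63, [0.5139, 0.1922, 0.1222])]
```

View pics/w3.png

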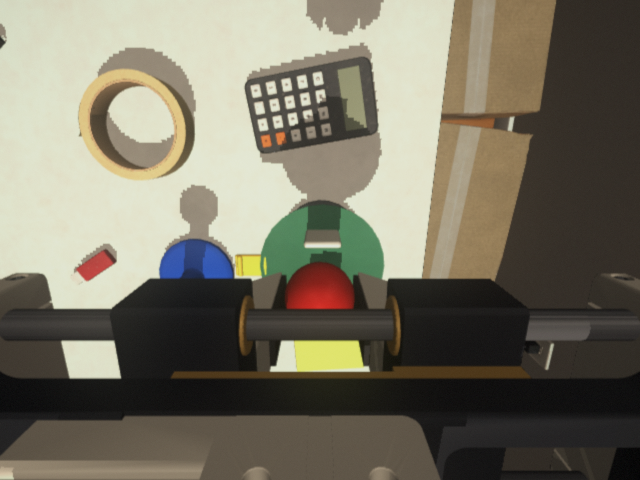

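The wrist view shows the held ball at (320,290) over the dish (322,265), with the left ear at (322,243) and the tab at (250,263). I'll shift about 2 cm in -y and descend.

Call:
{"op": "play_rows", "data": {"increments": "-1 0.1 0 0 -0.6; -0.7 0 0 0 -0.6; -0.4 0 0 0 -0.6; 0 0 1 0 -0.6; 0 0 2 0 -0.6"}}

```text
clock: 8.48
position: [0.5172, 0.1613, 0.1319]
ee_rot: [2.187, 2.253, 0.006]
force: [0.4, -0.2, -0.1]
width: 0.362
gripper_force: 8.0
```

Call:
{"op": "play_rows", "data": {"increments": "0 0 2 0 -0.6; 0 0 1.5 0 -0.6; 0 0 1 0 -0.6; 0 0 0.5 0 -0.6; 0 0 0 0 -0.6"}}

```text
clock: 8.9
position: [0.5149, 0.1609, 0.0797]
ee_rot: [-2.187, -2.255, 0.003]
force: [0.4, 1.1, -0.6]
width: 0.364
gripper_force: 8.0
```

Run:
```python
from meas import *
s=st(); c=s["position"][:2]
p=vision.get_image("side"); f=p["frame"][170:290,200:350]; cv2.imwrite("pics/s3c.png",cv2.resize(f,None,fx=4,fy=4,interpolation=2)[:,:,::-1])
print(ball(p,c,.03))
print(dish(p,c)["ears"][-2:])
```

```text
{'clock': 8.9, 'joints': [-0.6444, 0.4369, 0.3271, 1.9362, -0.1905, 0.7999, -0.1818], 'position': [0.5149, 0.1609, 0.0797], 'ee_rot': [-2.1869, -2.2546, 0.0026], 'force': [0.4472, 1.0685, -0.5548], 'width': 0.3638, 'gripper_force': 8.0}
[[-0.031, 1.0, -0.002], [1.0, 0.031, -0.001], [-0.001, -0.002, -1.0]]
(np.int64(105), array([0.51388586, 0.16333036, 0.11602218]), np.float64(0.001509146576264192))
[(65, [0.4516, 0.1894, 0.1909]), (68, [0.5137, 0.1914, 0.1219])]
```

View pics/s3c.png

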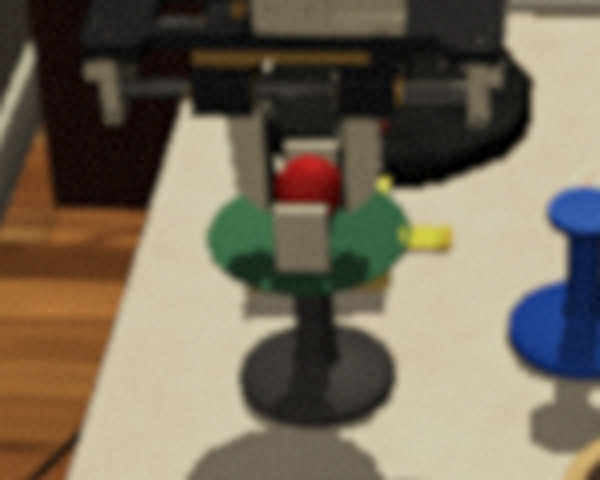

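The crop shows the ball at (308,180) between the ears and centred. Descend the last ~13 mm.

Call:
{"op": "play_rows", "data": {"increments": "0.1 0.05 0.4 0 -0.6; 0 0 0.4 0 -0.6; 0 0 0.3 0 -0.6; 0 0 0.1 0 -0.6; 0 0 0 0 -0.6"}}

```text
clock: 9.37
position: [0.5158, 0.1621, 0.0687]
ee_rot: [-2.187, -2.255, 0.0]
force: [-0.2, 0.4, 0.3]
width: 0.361
gripper_force: 8.0
```

Call:
{"op": "play_rows", "data": {"increments": "0 0 0 0 -0.6; 0 0 0 0 -0.6"}}

```text
clock: 9.53
position: [0.5161, 0.1621, 0.069]
ee_rot: [2.187, 2.255, 0.001]
force: [0.3, -0.5, -0.5]
width: 0.365
gripper_force: 8.0
```

Run:
```python
from meas import *
s=st(); c=s["position"][:2]
p=vision.get_image("side"); print(ball(p,c,.03))
p=vision.get_image("wrist"); print(ball(p,c,.03))
```

```text
{'clock': 9.5333, 'joints': [-0.6401, 0.4527, 0.3212, 1.9439, -0.1988, 0.7748, -0.176], 'position': [0.5161, 0.1621, 0.069], 'ee_rot': [2.1872, 2.255, 0.0006], 'force': [0.2655, -0.4818, -0.4982], 'width': 0.365, 'gripper_force': 8.0}
[[-0.03, 1.0, 0.0], [1.0, 0.03, 0.0], [0.0, 0.0, -1.0]]
(np.int64(51), array([0.51520449, 0.16764895, 0.10538818]), np.float64(0.0013136906571534215))
(np.int64(2361), array([0.5156486 , 0.16171484, 0.10776055]), np.float64(0.00048518000396533233))
```

Call:
{"op": "play_rows", "data": {"increments": "0 0 0.1 0 -0.6; 0 0 0.1 0 -0.6; 0 0 0.05 0 -0.6; 0 0 0 0 -0.6; 0 0 0 0 -0.6"}}

```text
clock: 10.05
position: [0.516, 0.1621, 0.0663]
ee_rot: [-2.187, -2.255, 0.0]
force: [0.1, -0.1, 0.8]
width: 0.365
gripper_force: 8.0
```

Call:
{"op": "play_rows", "data": {"increments": "0 0 0.05 0 -0.6; 0 0 0 0 -0.6; 0 0 0 0 -0.22; 0 0 0 0 -0.18; 0 0 0 0 -0.12"}}

```text
clock: 10.47
position: [0.516, 0.1621, 0.0658]
ee_rot: [-2.187, -2.255, -0.0]
force: [1.2, 0.2, -0.7]
width: 0.426
gripper_force: 0.0
```

Call:
{"op": "play_rows", "data": {"increments": "0 0 0 0 -0.05; 0 0 0 0 0.05; 0 0 0 0 0.15; 0 0 0 0 0.25; 0 0 0 0 0.25"}}

```text
clock: 10.88
position: [0.516, 0.1621, 0.0658]
ee_rot: [-2.187, -2.255, 0.0]
force: [0.3, -0.8, 0.9]
width: 0.617
gripper_force: 0.0
```

Call:
{"op": "play_rows", "data": {"increments": "0 0 0 0 0.25; 0 0 -0.5 0 0.25; 0 0 -1.5 0 0.25; 0 0 -2.5 0 0.25; 0 0 -3 0 0.25"}}

```text
clock: 11.3
position: [0.5148, 0.1616, 0.1408]
ee_rot: [-2.187, -2.254, 0.005]
force: [0.4, 1.2, -0.2]
width: 0.628
gripper_force: 0.0
```

Call:
{"op": "play_rows", "data": {"increments": "0 0 -2.5 0 0.25; 0 0 -1 0 0.5; 0 0 0 0 1; 0 0 0 0 1"}}

```text
clock: 11.63
position: [0.516, 0.1622, 0.1759]
ee_rot: [2.187, 2.255, 0.001]
force: [0.1, -0.6, -1.4]
width: 0.791
gripper_force: 0.0
```

Run:
```python
from meas import *
s=st()
for n in ("side","wrist","top"):
  p=vision.get_image(n)
  try: print(n,ball(p,(.5155,.163),.03))
  except Exception as e: print(n,e)
  try: d=dish(p,(.5155,.163)); print(d["tab"],[e for e in d["ears"] if e[1][2]<.14])
  except Exception as e: print(n,e)
```

```text
{'clock': 11.6333, 'joints': [-0.6829, 0.3215, 0.3649, 1.8293, -0.1336, 1.0138, -0.2337], 'position': [0.516, 0.1622, 0.1759], 'ee_rot': [2.187, 2.2552, 0.0013], 'force': [0.1069, -0.5633, -1.3621], 'width': 0.7912, 'gripper_force': 0.0}
[[-0.031, 1.0, 0.001], [1.0, 0.031, 0.001], [0.0, 0.001, -1.0]]
side (np.int64(33), array([0.51379602, 0.16547384, 0.10206647]), np.float64(0.0011689437271623334))
[0.47298793 0.16996636 0.17926751] [(55, [0.516, 0.137, 0.1217]), (61, [0.515, 0.1921, 0.1221])]
wrist (np.int64(1145), array([0.51590944, 0.16013125, 0.1045353 ]), np.float64(0.0005318278229940634))
[0.45750695 0.15927991 0.09340341] [(294, [0.515, 0.1885, 0.1256]), (341, [0.5167, 0.1339, 0.1247])]
top Initial guess is outside of provided bounds
[0.4504352  0.16133051 0.09446886] []meas.py:8: RuntimeWarning: Mean of empty slice.
  f=least_squares(lambda b:np.linalg.norm(x-b,axis=1)-.017,x.mean(0)-[0,0,.01],loss="soft_l1",f_scale=.002)
  ret = um.true_divide(
```

The ball is seated in the dish. Dish centre is ≈(0.516,0.162) and yaw ≈1.8°, right under the tool. Turn -90° so the fingers close along the ears.

Call:
{"op": "play_rows", "data": {"increments": "0 0 0 -6.9 1; 0 0 0 -6.9 1; 0 0 0 -6.9 1; 0 0 0 -6.9 1; 0 0 0 -6.9 1"}}

```text
clock: 12.2
position: [0.5153, 0.1618, 0.1745]
ee_rot: [-1.411, -2.805, 0.003]
force: [-0.3, -0.3, 0.0]
width: 1.001
gripper_force: 0.0
```

Call:
{"op": "play_rows", "data": {"increments": "0 0 0 -6.9 1; 0 0 0 -6.9 1; 0 0 0 -6.9 1; 0 0 0 -6.9 1; 0 0 0 -6.9 1"}}

```text
clock: 12.62
position: [0.5152, 0.1618, 0.1744]
ee_rot: [-0.516, -3.097, 0.002]
force: [0.4, 0.6, -0.5]
width: 0.999
gripper_force: 0.0
```

Call:
{"op": "play_rows", "data": {"increments": "0 0 0 -6.9 1; 0 0 0 -6.9 1; 0 0 0 -6.9 1; 0 0 0 0 1; 0 0 0 0 1"}}

```text
clock: 13.03
position: [0.5155, 0.1618, 0.1748]
ee_rot: [0.033, -3.14, 0.001]
force: [-0.0, -0.5, -0.4]
width: 1.002
gripper_force: 0.0
```

Run:
```python
from meas import *
s=st()
for n in ("wrist","side"):
  p=vision.get_image(n)
  try: print(n,ball(p,(.5155,.163),.03))
  except Exception as e: print(n,e)
  try: d=dish(p,(.5155,.163)); print(d["tab"],[e for e in d["ears"] if e[1][2]<.14])
  except Exception as e: print(n,e)
```

```text
{'clock': 13.0333, 'joints': [-0.4372, 0.3178, 0.0445, 1.8097, -0.0166, 1.0162, 1.206], 'position': [0.5155, 0.1618, 0.1748], 'ee_rot': [0.0334, -3.1397, 0.0007], 'force': [-0.0243, -0.5288, -0.3935], 'width': 1.0017, 'gripper_force': 0.0}
[[-1.0, -0.021, -0.002], [-0.021, 1.0, -0.0], [0.002, -0.0, -1.0]]
wrist (np.int64(1126), array([0.51613989, 0.16057903, 0.1046043 ]), np.float64(0.0005323938069969512))
[0.45781261 0.15975006 0.09730396] [(273, [0.5157, 0.1336, 0.1257]), (270, [0.514, 0.1876, 0.1256])]
side (np.int64(33), array([0.51500727, 0.16847534, 0.10273385]), np.float64(0.001319363765589879))
[0.47198706 0.16813796 0.19598171] [(55, [0.5162, 0.1374, 0.122]), (57, [0.5152, 0.1918, 0.1221])]
```

Call:
{"op": "play_rows", "data": {"increments": "0 0 1.5 0 1; 0 0 2.5 0 1; 0 0 2.5 0 1; 0 0 2 0 1; 0 0 1 0 1"}}

```text
clock: 13.55
position: [0.5145, 0.1616, 0.0783]
ee_rot: [0.036, -3.138, 0.002]
force: [-0.1, -0.2, -0.2]
width: 1.003
gripper_force: 0.0
```

Call:
{"op": "play_rows", "data": {"increments": "0 0 0.6 0 1; 0 0 0.5 0 1; 0 0 0.3 0 1; 0 0 0 0 1; 0 0 0 0 1"}}

```text
clock: 13.97
position: [0.5165, 0.1623, 0.0675]
ee_rot: [-0.039, 3.14, 0.001]
force: [-0.3, -0.0, -0.3]
width: 1.001
gripper_force: 0.0
```

Run:
```python
from meas import *
s=st(); p=vision.get_image("side"); f=p["frame"][170:290,200:350]; cv2.imwrite("pics/s4c.png",cv2.resize(f,None,fx=4,fy=4,interpolation=2)[:,:,::-1])
```

```text
{'clock': 13.9667, 'joints': [-0.4289, 0.4446, 0.0346, 1.927, -0.0214, 0.7692, 1.2134], 'position': [0.5165, 0.1623, 0.0675], 'ee_rot': [-0.0392, 3.1403, 0.0007], 'force': [-0.2654, -0.0404, -0.3482], 'width': 1.0006, 'gripper_force': 0.0}
[[-1.0, -0.025, 0.001], [-0.025, 1.0, 0.0], [-0.001, 0.0, -1.0]]
```

View pics/s4c.png

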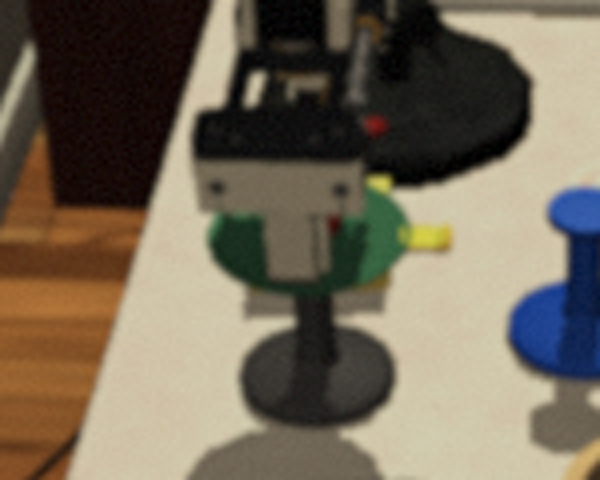

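The near finger (295,250) stands outside the left ear, above the plate. Close slowly on the ears.

Call:
{"op": "play_rows", "data": {"increments": "0 0 0.1 0 0.75; 0 0 0 0 0.6; 0 0 0 0 0.5; 0 0 0 0 0.42; 0 0 0 0 0.38", "grip_force": 6}}

```text
clock: 14.43
position: [0.516, 0.1622, 0.0659]
ee_rot: [-0.04, 3.141, 0.0]
force: [-0.5, -0.3, -0.5]
width: 0.704
gripper_force: 0.0
```

Call:
{"op": "play_rows", "data": {"increments": "0 0 0 0 0.34; 0 0 0 0 0.32; 0 0 0 0 0.3; 0 0 0 0 0.28; 0 0 0 0 0.25"}}

```text
clock: 14.85
position: [0.516, 0.1617, 0.0659]
ee_rot: [0.039, -3.141, 0.001]
force: [0.1, -2.1, 0.6]
width: 0.653
gripper_force: 6.0
```

Call:
{"op": "play_rows", "data": {"increments": "0 0 0 0 0.2; 0 0 0 0 0.1; 0 0 0 0 0.1; 0 0 0 0 0.1", "grip_force": 20}}

```text
clock: 15.18
position: [0.516, 0.162, 0.0658]
ee_rot: [0.04, -3.141, 0.0]
force: [-0.4, -1.7, 0.8]
width: 0.648
gripper_force: 20.0
```

Call:
{"op": "play_rows", "data": {"increments": "0 0 -0.1 0 0.1; 0 0 -0.2 0 0.1; 0 0 -0.4 0 0.1; 0 0 -0.5 0 0.1; 0 0 -0.6 0 0.1"}}

```text
clock: 15.6
position: [0.5158, 0.1623, 0.0842]
ee_rot: [0.04, -3.141, -0.0]
force: [-0.1, 0.6, -2.3]
width: 0.651
gripper_force: 20.0
```

Call:
{"op": "play_rows", "data": {"increments": "0 0 -0.7 0 0.1; 0 0 -0.7 0 0.1; 0 0 -0.7 0 0.1; 0 0 -0.7 0 0.1; 0 0 -0.7 0 0.1"}}

```text
clock: 16.02
position: [0.5161, 0.1621, 0.1198]
ee_rot: [-0.04, 3.141, 0.0]
force: [-1.3, 0.2, -2.9]
width: 0.654
gripper_force: 20.0
```

Call:
{"op": "play_rows", "data": {"increments": "0 0 -0.7 0 0.1; 0 0 -0.7 0 0.1; 0 0 -0.6 0 0.1; 0 0 -0.4 0 0.1; 0 0 -0.2 0 0.1"}}

```text
clock: 16.43
position: [0.5163, 0.1622, 0.1456]
ee_rot: [-0.04, 3.141, 0.001]
force: [-0.5, 0.3, -2.2]
width: 0.654
gripper_force: 20.0
```

Call:
{"op": "play_rows", "data": {"increments": "0 0 -0.1 0 0.1; 0 0 0 0 0.1; 0 0 0 0 0.1"}}

```text
clock: 16.68
position: [0.5158, 0.162, 0.1455]
ee_rot: [0.04, -3.141, 0.0]
force: [-0.4, 0.3, -2.7]
width: 0.651
gripper_force: 20.0
```

Run:
```python
from meas import *
s=st(); p=vision.get_image("side"); f=p["frame"][120:290,200:370]; cv2.imwrite("pics/s5c.png",cv2.resize(f,None,fx=3.5,fy=3.5,interpolation=2)[:,:,::-1])
p=vision.get_image("wrist"); 
print(ball(p,(.5155,.163),.03))
```

```text
{'clock': 16.6833, 'joints': [-0.4355, 0.3479, 0.0422, 1.8466, -0.0177, 0.9479, 1.2106], 'position': [0.5158, 0.162, 0.1455], 'ee_rot': [0.0397, -3.1409, 0.0003], 'force': [-0.4345, 0.2803, -2.6569], 'width': 0.6509, 'gripper_force': 19.9992}
[[-1.0, -0.025, -0.0], [-0.025, 1.0, -0.0], [0.0, -0.0, -1.0]]
(np.int64(2161), array([0.51587727, 0.16117396, 0.18423833]), np.float64(0.0005071659523740532))
```

View pics/s5c.png

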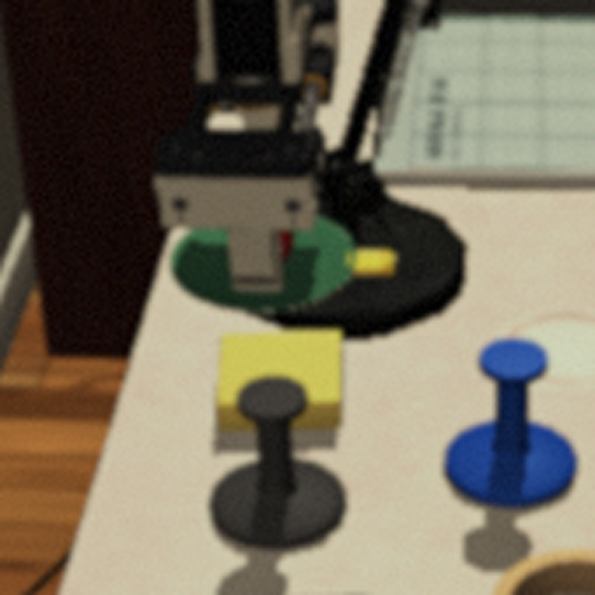

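The crop shows the dish held level above the bare stand (275,400), with the ball (285,245) in its middle and the tab still toward the robot. Turn +90° smoothly.

Call:
{"op": "play_rows", "data": {"increments": "0 0 0 0.8 0.1; 0 0 0 1.6 0.1; 0 0 0 2.4 0.1; 0 0 0 3.2 0.1; 0 0 0 4 0.1"}}

```text
clock: 17.2
position: [0.5159, 0.1621, 0.1457]
ee_rot: [-0.294, -3.128, 0.0]
force: [0.0, 0.3, -1.7]
width: 0.65
gripper_force: 20.0
```

Call:
{"op": "play_rows", "data": {"increments": "0 0 0 4.4 0.1; 0 0 0 4.4 0.1; 0 0 0 4.4 0.1; 0 0 0 4.4 0.1; 0 0 0 4.4 0.1"}}

```text
clock: 17.62
position: [0.5159, 0.1621, 0.1457]
ee_rot: [-0.887, -3.014, 0.0]
force: [0.3, -0.1, -2.0]
width: 0.652
gripper_force: 20.0
```

Call:
{"op": "play_rows", "data": {"increments": "0 0 0 4.4 0.1; 0 0 0 4.4 0.1; 0 0 0 4.4 0.1; 0 0 0 4.4 0.1; 0 0 0 4.4 0.1"}}

```text
clock: 18.03
position: [0.5159, 0.1621, 0.1457]
ee_rot: [-1.446, -2.789, 0.0]
force: [-0.3, -0.3, -2.5]
width: 0.653
gripper_force: 20.0
```

Call:
{"op": "play_rows", "data": {"increments": "0 0 0 4.4 0.1; 0 0 0 4.4 0.1; 0 0 0 4.4 0.1; 0 0 0 4.4 0.1; 0 0 0 4.4 0.1"}}

```text
clock: 18.45
position: [0.5159, 0.1621, 0.1457]
ee_rot: [-1.951, -2.462, 0.0]
force: [-0.1, -0.5, -2.5]
width: 0.653
gripper_force: 20.0
```

Call:
{"op": "play_rows", "data": {"increments": "0 0 0 4 0.1; 0 0 0 3.2 0.1; 0 0 0 2.4 0.1; 0 0 0 1.6 0.1; 0 0 0 0.8 0.1"}}

```text
clock: 18.87
position: [0.5159, 0.1622, 0.1457]
ee_rot: [-2.195, -2.248, 0.0]
force: [-0.9, 0.2, -2.1]
width: 0.654
gripper_force: 20.0
```

Call:
{"op": "play_rows", "data": {"increments": "0 0 0 0 0.1; 0 0 0 0 0.1; 0 0 0 0 0.1; 0 0 0 0 0.1; 0 0 0 0 0.1"}}

```text
clock: 19.28
position: [0.516, 0.1621, 0.1458]
ee_rot: [-2.193, -2.25, -0.0]
force: [-0.4, -0.2, -2.0]
width: 0.653
gripper_force: 20.0
```

Run:
```python
from meas import *
s=st(); p=vision.get_image("side"); f=p["frame"][120:340,180:400]; cv2.imwrite("pics/s6c.png",cv2.resize(f,None,fx=2.7,fy=2.7,interpolation=2)[:,:,::-1])
w=cloud(p); h=cv2.cvtColor(p["frame"],cv2.COLOR_RGB2HSV); g=(h[...,0]>50)&(h[...,0]<90)&(h[...,1]>100)&near(w,(.515,.162),.07)&(w[...,2]>.1)
y=near(w,(.515,.162),.09)&(h[...,0]>20)&(h[...,0]<35)&(h[...,1]>150)&(w[...,2]>.14)&(w[...,2]<.2)
x=w[g]; A=np.c_[x[:,:2]-[.515,.162],np.ones(len(x))]; print("green plane",len(x),np.linalg.lstsq(A,x[:,2],rcond=None)[0]); print("tab",np.nanmean(w[y],0),y.sum())
p=vision.get_image("wrist"); print(ball(p,(.5155,.163),.03)); print(ball(vision.get_image("side"),(.5155,.163),.03))
```

```text
{'clock': 19.2833, 'joints': [-0.7003, 0.3574, 0.393, 1.8682, -0.1658, 0.9478, -0.2071], 'position': [0.516, 0.1621, 0.1458], 'ee_rot': [-2.1929, -2.2495, -0.0001], 'force': [-0.3598, -0.2328, -1.9717], 'width': 0.6533, 'gripper_force': 19.9992}
[[-0.025, 1.0, 0.0], [1.0, 0.025, 0.0], [0.0, 0.0, -1.0]]
green plane 499 [0.0435211  0.58847774 0.17377373]
tab [0.51267461 0.2251517  0.1703639 ] 68
(np.int64(2189), array([0.51557938, 0.1604705 , 0.18457319]), np.float64(0.0004895885732927036))
(np.int64(153), array([0.51502374, 0.16259873, 0.18235685]), np.float64(0.0015317255891144873))
```

View pics/s6c.png

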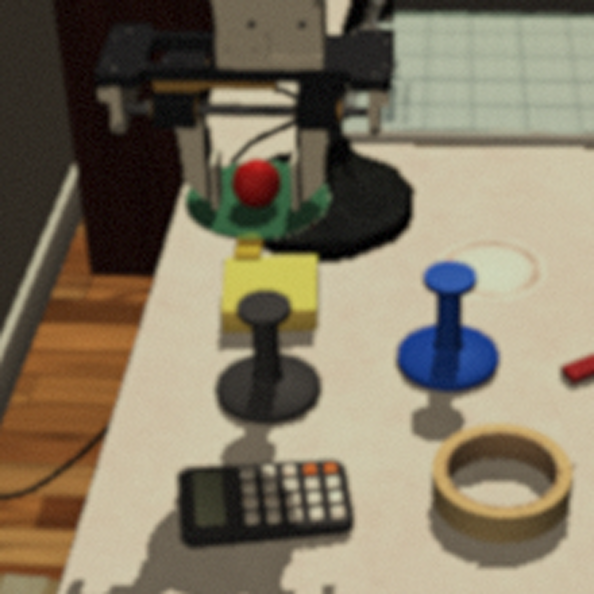

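The dish is level, with the ball at (255,183) in its middle and the tab (250,247) pointing at the calculator. The stand, notes and tape are undisturbed. Tab z is 170 mm against an expected 171.5, so I hand it in.

```bash
python3 -c "
from cell import job; print(job.sign_off())"
```

```text
the job is handed in; nothing more can be done
None
```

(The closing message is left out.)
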